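Snap the spice jar into the empty spring clip

TASK

Take the spice jar that lies on the wooden rest and put it away in the empty jar clip: lay it along the clip and press it down between the spring leaves, past the snap, until it is fully home on the saddles and the leaves have closed over it, then let go of it. Press firmly but do not ram it: no more than about 20 N. Leave the other things on the worktop where they are.

Things in the scene. Friction and masses are not known exactly. Their poses are not given: they have to be found in the camera images.
- jar_center (a point): centre of the loose spice jar, a glass cylinder of 41 mm diameter and 105 mm length with a dark screw cap of the same diameter, 0.11 kg, lying on its side on the wooden rest; the point is on its axis, half-way along. Its z axis runs along the jar towards the cap. Either end may point either way in the clip
- jar_rest: wooden rest, 70 mm (x) by 120 mm (y), fixed, where the jar starts; origin at the centre of its underside. The jar lies along its y axis on two cross blocks, 36 mm either side of the middle, 16 mm wide, 17 mm high; between them is only the 4 mm base. The jar's axis is 32 mm above the worktop, its middle up to 6 mm along y from the rest's middle
- jar_clip: the empty jar clip, fixed: white base plate 84 (x) by 96 mm (y), a white head with two rigid V saddles and two steel spring leaves; origin at the centre of its underside. The jar is to lie along its y axis. The head is set at a different height on its posts in each scene, up to 10 mm above or below nominal: NOT measured, it must be felt. It does not yield to pressing
- clip_seat (a point): where the jar's centre nominally comes to rest, 58 mm above the worktop (truly 48 to 68 mm, see jar_clip). The clip touches the jar only 33 mm either side of its middle (tabs 14 mm wide in y); the middle 50 mm is free for fingers, down to 25 mm below the axis of the seated jar (below lie the head's spine and the thin leaf rods)
- clip_mouth (a point): nominal middle between the two lips, 12 mm above the seated axis (true height up to 10 mm off, like the seat). Lips 34 mm apart when free, flared lead-ins reach 11 mm higher. Pressed from above, a centred jar meets the lips with its axis about 23 mm above the seat; the push peaks at roughly 8 to 18 N with the axis 14 to 19 mm above the seat
- leaf_far (a joint): opening of the spring leaf on the clip's +x side, rad: 0 free and closed, about 0.07 while the jar's widest part passes (axis 12 mm above the seat), below 0.02 when closed over the seated jar
- leaf_near (a joint): the same for the leaf on the clip's -x side. Past the widest part the push falls off to about nothing, but friction may keep the jar where it is left: only when pressed on to the rigid saddles, where the push rises steeply, is it home
- full_clip: a second, identical clip with a like jar already in it, fixed; leave alone. Origin at the centre of its underside
- salt_shaker: salt shaker standing behind the work, 44 mm diameter, 90 mm high, loose; leave alone. Origin at the centre of its underside
- mug: mug, 83 mm diameter with handle, 94 mm high, loose; leave alone. Origin at the centre of its underside
- stock_cubes: small carton 40 x 51 x 88 mm high, loose; leave alone. Origin at the centre of its underside
There are look-alikes about, which are no part of the job. What is shaped like the part that bears jar_center but yellow is not meant. Leave any purple look-alike of the jar_clip alone.

How it is judged:
By the outcome, as a careful person would: the job done as asked, in the order asked, and still so for the second after the job is handed in, with the robot touching nothing.
It also fails if it takes over 67 s, if anything falls off the work surface, if the arm or the gripper's body presses on something with over 40 N, if the wrist force passes 120 N, or if a joint passes its speed limit or range.

ROBOT

A 6-joint arm with a two-finger parallel gripper is mounted at the origin on a cart in front of the work surface, level with it; the furniture and walls round the work are solid. World frame = base frame: x ahead of the robot, y to its left, z up, the work surface at z = 0. Lengths are in m, angles in rad, forces in N, time in s.
With the tool pointing down it reaches from about 0.35 to 0.85 m from the base axis. Payload 8.1 kg.
Tool frame: the origin (TCP) lies at the very end of the fingers, on their centre line; the grasp point (between the pads) lies 19 mm behind it; z points along the fingers, y is the line along which they close (so a half turn about z gives the same grasp; the last joint's range is limited). The gripper opens to 93 mm and grips with 3 to 60 N. Pads are 15 mm wide; open, the fingers measure 128 mm over their backs; the gripper's body (75 mm by 188 mm) begins 65 mm behind the grasp point.
Start: joints at [-1.376, 0.13, 1.488, -0, 1.523, -0.085], TCP at [0.166, -0.577, 0.219] pointing down, gripper open.
Joint ranges: [-2.96, 2.96], [-0.89, 2.26], [0.02, 2.5], [-1.34, 4.48], [0, 2.73], [-2.66, 2.66]. Speed limits (rad/s): [2.39, 2.39, 2.79, 3.14, 3.14, 3.14].

INTERFACE

Orientations are given as a rotation vector (axis times angle).
In Python, from plant import robot gives the robot as it stands. The module is installed in compiled form; this text tells all that it offers.
- The arm moves only by the tool play_rows, never from a script. Its argument "increments" is text: rows parted by semicolons, each of 5 numbers parted by spaces: the shift along the tool's x, y, z in mm, then the turn about the tool's z in degrees, then the closure, from -1 (fully open) to 1 (shut). In form: dx dy dz yaw claw; .... A call has 1 to 20 rows; each row is the pose to reach, as a shift and turn from the pose commanded when the call began, along the tool's axes at that moment; what a row does not reach only later rows make up. A row lasts 1/10 s, in which the tool goes at most 50 mm and 8.59 degrees, less where a joint would pass 70% of its speed; a pose out of reach is approached as far as the arm can. A call with a gripper value outside its range is refused whole. The fingers move at their own pace and stop on an object; "force" is the grip in N (left out, the last holds). Time passes only in rows, so rows that repeat a pose let the fingers close. It gives the time, the measured TCP pose, the force, the opening and the grip force at its end, in the units of the state.
- robot.read_state(): the state, without advancing time (a new reading comes with each control period).
- robot.read_camera(name): name is "scene" or "top" or "wrist"; returns the picture (384x512x3 uint8, blue, green, red); there is no depth.
- robot.calibration(name): a dict with "vertical_fov" (degrees; the focal length in pixels is half the picture's height over the tangent of half this angle, whatever the lens; pixels are square), "cx", "cy" (the principal point, pixels), "rvec" (rotation vector, rad) and "tvec" (3), from world to camera coordinates, as OpenCV has them. Camera axes: x right, y down, z forward; pixel columns grow to the right and rows downward; lengths in m; the calibration is good to about 2 mm. A picture is of the moment at which its call begins: read the wrist's pose just before it. calibration takes no time and is no camera call; for the wrist camera it gives the pose at the moment of the call.
- robot.close_job(): hands the job in; it is judged then, once.
Trained networks look in the newest picture that a camera, given by its name, has taken for a name from the list of things; names that differ only in an ending like _2 or _b are one class to them, and where a whole thing is asked for, a point or a joint stands for the part that bears it (a point fixed in the world has none). Each returns a list of dicts, best first, with "conf" (0 to 1); they miss things now and then, are a little off and sometimes report something else, mostly with a low value. They report only what shows in the picture. A call takes as long as a camera call. They do not tell look-alikes from the thing itself.
- robot.recognise(camera, query): "centre" ([x, y, z] in m, in world coordinates, good to about 4 mm: the middle of the surface that is visible of it).
- robot.regions_of(camera, query): "pixels" (384x512 bool, what is visible of it).
- robot.landmark_of(camera, query): "centre" ([x, y, z] in m, in world coordinates, good to about 4 mm: a listed point, or the origin of a listed thing).
The state is a dict: "t": time; "q": joint angles; "dq": joint speeds; "joint_torque": joint torques, N m; "tool_pos": TCP position; "orientation": TCP orientation; "force": force on the tool from outside, world axes, zero at the start; "wrist_torque": the same for the moment, N m; "opening": finger opening in m; "gripper_force": force on a finger pad.
Only numpy, scipy, OpenCV 4.12 (cv2) and the standard library are available. Lean on these libraries where they do the work, as an engineer would, in place of code of your own. Each camera call takes 0.05 s, during which the arm holds its last target. There are 200 camera calls.

## Working session

There is one attempt and no reset: what is moved stays moved. The work goes in short steps, Python scripts to look and compute and a tool call to move; the robot and the scene stay as the last step left them, time stands still between calls to the robot, and variables do not carry over. Pictures are saved under pics/ and viewed, at most 10 in all, crops included, and the job is handed in when it is done.

Besides the shell and the picture viewer there is one more tool, called after "Request:" as name(argument=value, ...) on one line, values as JSON. play_rows: Moves the arm, as the interface text tells. Its arguments: {"type":"object","properties":{"increments":{"type":"string"},"force":{"type":"number"}},"required":["increments"]}

```bash
mkdir -p pics; python3 - <<'E'
from plant import robot
import cv2,numpy as np
a=robot.read_camera("scene");b=robot.read_camera("top")
cv2.imwrite("pics/s.png",a);cv2.imwrite("pics/t.png",b)
for c in("scene","top"):
  for n in("jar_center","jar_rest","jar_clip","clip_seat","clip_mouth","full_clip"):
    for r in robot.landmark_of(c,n)[:4]: print(c,n,np.round(r["centre"],3),round(r["conf"],2))
s=robot.read_state();print(s["t"],s["tool_pos"],s["orientation"],s["opening"])
print(robot.calibration("top"),robot.calibration("scene"))
E
```

```text
scene jar_center [0.446 0.156 0.034] 0.67
scene jar_center [ 0.366 -0.004  0.022] 0.62
scene jar_rest [0.444 0.16  0.004] 0.84
scene jar_clip [ 0.485 -0.193  0.002] 0.95
scene clip_seat [ 0.454 -0.381  0.057] 0.62
scene clip_mouth [ 0.482 -0.193  0.073] 0.78
scene clip_mouth [ 0.451 -0.383  0.073] 0.58
scene full_clip [ 0.529 -0.012 -0.002] 0.73
top jar_center [ 0.36  -0.004  0.02 ] 0.88
top jar_center [0.443 0.158 0.03 ] 0.65
top jar_rest [0.446 0.156 0.003] 0.59
top jar_clip [ 0.453 -0.38   0.001] 0.92
top jar_clip [ 0.483 -0.198 -0.003] 0.66
top clip_seat [ 0.485 -0.195  0.06 ] 0.89
top clip_seat [ 0.453 -0.379  0.06 ] 0.63
top clip_seat [0.663 0.016 0.005] 0.42
top clip_mouth [ 0.484 -0.198  0.069] 0.83
top clip_mouth [ 0.452 -0.371  0.069] 0.74
top full_clip [ 0.531 -0.012  0.001] 0.86
0.7 [ 0.1657274  -0.57666678  0.21866629] [3.11085019e+00 4.38136960e-01 2.59198484e-05] 0.09297087475609783
{'vertical_fov': 42.72763564929758, 'cx': 253.5259546368558, 'cy': 208.025397112869, 'rvec': array([ 2.14839782, -2.09285344,  0.21821449]), 'tvec': array([-0.08341271,  0.50639297,  1.11353727])} {'vertical_fov': 55.36142314794001, 'cx': 251.47448987762934, 'cy': 185.30336405981592, 'rvec': array([ 0.78242687, -2.57252439,  1.12205193]), 'tvec': array([0.39015607, 0.28095802, 0.68820899])}
```

View pics/s.png

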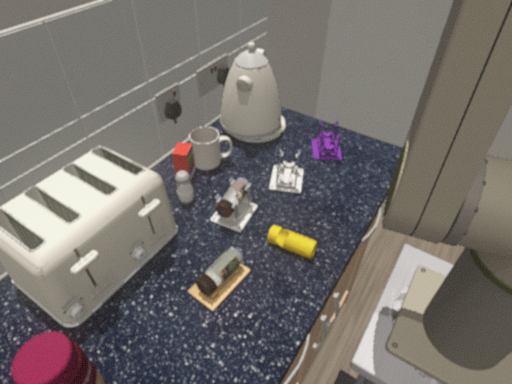

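View pics/t.png

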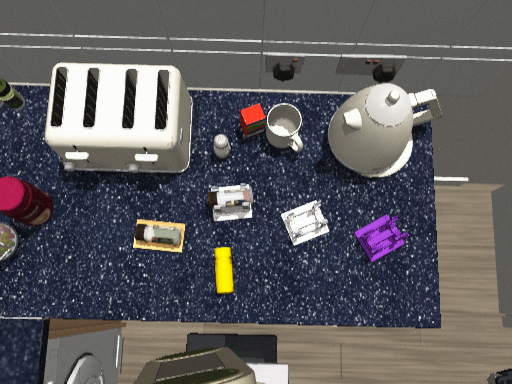

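The jar on the rest is at top (160,235) and scene (220,275). Things it could be taken for are the yellow jar at top (224,270) and the jar in the full clip at top (231,202). The empty white clip is at top (305,222), and the purple look-alike at top (380,238) is excluded. I choose the jar at (160,235) and the clip at (305,222). Next I measure their yaws and take one close crop.

```bash
cat > h.py <<'E'
import cv2,numpy as np
from plant import robot
def cal(n):
    c=robot.calibration(n);f=192/np.tan(np.radians(c["vertical_fov"]/2))
    return np.array([[f,0,c["cx"]],[0,f,c["cy"]],[0,0,1]]),cv2.Rodrigues(c["rvec"])[0],c["tvec"],c["rvec"]
def back(n,px,z,c=None):
    K,R,t,_=c or cal(n);o=-R.T@t
    d=np.c_[np.array(px,float),np.ones(len(px))]@np.linalg.inv(K).T@R
    return o+d*((z-o[2])/d[:,2])[:,None]
def proj(n,P):
    K,R,t,r=cal(n);return cv2.projectPoints(np.array(P,float),r,t,K,None)[0][:,0]
def rect(n,mask,z):
    ys,xs=np.nonzero(mask);P=back(n,np.c_[xs,ys],z)[:,:2]
    (c,s,a)=cv2.minAreaRect((P*1000).astype(np.float32))
    return np.round(c,1),np.round(s,1),round(a,1)
E
python3 - <<'E'
from h import *
b=robot.read_camera("top")
for n,z in(("jar_rest",.01),("jar_center",.04),("jar_clip",.003),("full_clip",.003)):
  for r in robot.regions_of("top",n)[:3]:
    m=r["pixels"];print(n,round(r["conf"],2),m.sum(),rect("top",m,z))
# jar/rest wood colour & white plate
cr=np.hstack([cv2.resize(b[195:275,110:210],(400,320),interpolation=cv2.INTER_CUBIC),cv2.resize(b[182:262,255:355],(400,320),interpolation=cv2.INTER_CUBIC)])
cv2.imwrite("pics/c.png",cr)
E
```

```text
jar_rest 0.71 614 (array([442.5, 157.5]), array([117.8,  73.1]), 84.7)
jar_center 0.81 747 (array([440.3, 154.9]), array([109.2,  43. ]), 85.8)
jar_center 0.63 769 (array([360.4,  -3.7]), array([104.5,  41.1]), 6.0)
jar_clip 0.75 1369 (array([ 484.8, -199.4]), array([ 85.1, 103.5]), 23.2)
jar_clip 0.7 1468 (array([ 455.4, -385.9]), array([ 87.7, 115.4]), 32.1)
full_clip 0.56 1396 (array([530.9, -13. ]), array([ 87., 111.]), 7.9)
```

View pics/c.png

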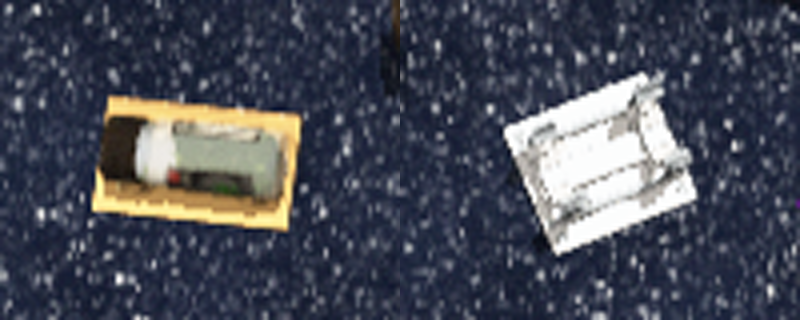

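The crop shows the jar on the wooden rest with its dark cap at the left (+y), and the empty white clip turned about 23°. I move to a spot above the clip first, to look from near.

Request:
play_rows(increments="20 -14 -5 -4 -1; 50 -35 -10 -12 -1; 85 -60 -20 -20 -1; 120 -85 -30 -28 -1; 155 -110 -40 -36 -1; 190 -135 -40 -44 -1; 225 -160 -40 -52 -1; 260 -185 -40 -60 -1; 295 -210 -40 -68 -1; 330 -235 -40 -76 -1; 360 -257 -40 -84 -1; 375 -266 -40 -90 -1; 384 -272 -40 -97 -1; 384 -272 -40 -97 -1; 384 -272 -40 -97 -1; 384 -272 -40 -97 -1")

```text
t: 2.55
tool_pos: [0.4593, -0.2098, 0.2587]
orientation: [1.738, 2.617, -0.0]
force: [0.7, -0.0, -0.4]
opening: 0.0927
gripper_force: 0.0
```

```bash
python3 - <<'E'
from h import *
s=robot.read_state();print(s["t"],s["tool_pos"],s["orientation"],s["q"],s["force"])
c=cal("wrist");print(-c[1].T@c[2],c[1][2])
b=robot.read_camera("wrist");cv2.imwrite("pics/w1.png",b)
for n in("jar_clip","clip_seat","clip_mouth"):
  for r in robot.landmark_of("wrist",n)[:2]: print(n,np.round(r["centre"],3),round(r["conf"],2))
for r in robot.regions_of("wrist","jar_clip")[:2]: print(rect("wrist",r["pixels"],.003),r["conf"])
E
```

```text
2.55 [ 0.45925528 -0.20981339  0.25866067] [ 1.73788238e+00  2.61710507e+00 -3.81632125e-04] [-5.29935537e-01 -1.42682265e-01  1.68772948e+00 -2.43817040e-04
  1.59653842e+00 -9.28363696e-01] [ 0.67740215 -0.01442028 -0.44168957]
[ 0.43201036 -0.14555778  0.42489108] [ 0.09745172 -0.23098761 -0.96806399]
jar_clip [ 0.451 -0.381 -0.001] 0.9
jar_clip [ 0.484 -0.196  0.001] 0.86
clip_seat [ 0.452 -0.379  0.057] 0.94
clip_seat [ 0.488 -0.192  0.059] 0.58
clip_mouth [ 0.484 -0.198  0.072] 0.66
clip_mouth [ 0.531 -0.011  0.   ] 0.6
(array([ 486.9, -200.5]), array([ 85.4, 109. ]), 22.3) 0.98
(array([ 457.3, -398.7]), array([ 94.3, 140.4]), 28.2) 0.92
```

View pics/w1.png

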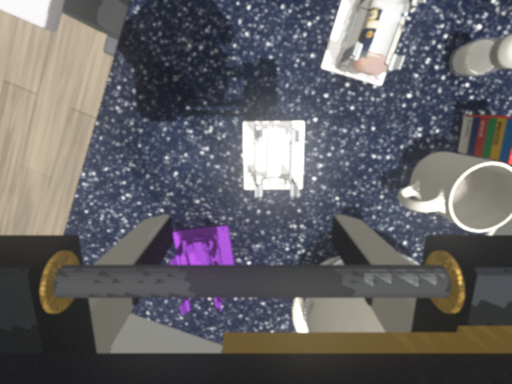

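The white clip appears at (274,157), nearly axis-aligned in the wrist view. The purple one is at (203,250) and the full clip at (368,40). I fit the plate corners.

```bash
python3 - <<'E'
from h import *
b=cv2.imread("pics/w1.png");b=cv2.resize(b[105:205,225:325],(600,600),interpolation=cv2.INTER_CUBIC)
cv2.imwrite("pics/w1c.png",b)
px=[(246,121.5),(304.5,121),(304.5,189.5),(242.5,189.5)]
P=back("wrist",px,.004)[:,:2];print(P.round(4),P.mean(0),np.linalg.norm(P-np.roll(P,-1,0),axis=1))
E
```

```text
[[ 0.4325 -0.1662]
 [ 0.5053 -0.1348]
 [ 0.5465 -0.2219]
 [ 0.4645 -0.2563]] [ 0.48722512 -0.19479651] [0.07926229 0.09627817 0.08891048 0.09566091]
```

View pics/w1c.png

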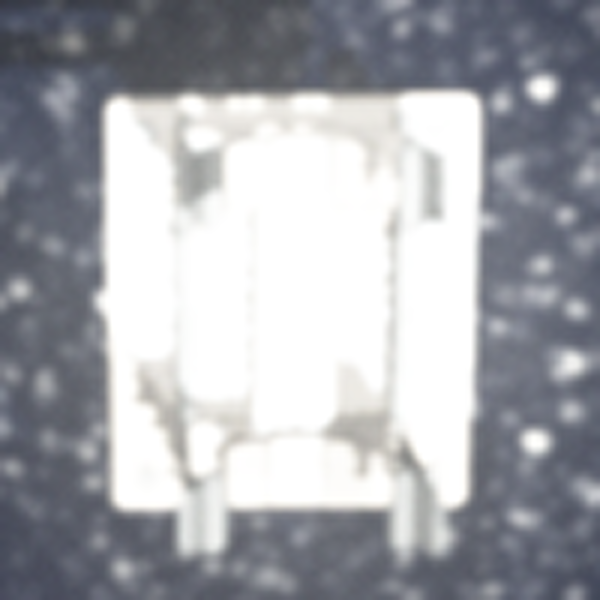

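```bash
python3 - <<'E'
from h import *
from scipy.optimize import least_squares
px=np.array([(105,93),(481,92),(469,509),(111,508)])/6+[224.6,104.6]
for z in (.003,.006):
  P=back("wrist",px,z)[:,:2];print(P.mean(0).round(4),np.linalg.norm(P-np.roll(P,-1,0),axis=1).round(4))
  L=np.array([[-42,48],[-42,-48],[42,-48],[42,48]])/1000
  for k in range(4):
    Q=np.roll(P,k,0)
    f=lambda v:((L@np.array([[np.cos(v[2]),np.sin(v[2])],[-np.sin(v[2]),np.cos(v[2])]])+v[:2])-Q).ravel()
    r=least_squares(f,[*P.mean(0),.4]);
    if r.cost<2e-4: print(z,r.x[:2].round(4),np.degrees(r.x[2]),r.cost)
    r=least_squares(f,[*P.mean(0),.4],)
E
```

```text
[ 0.4855 -0.1947] [0.085  0.0977 0.0858 0.0972]
[ 0.4851 -0.1943] [0.0844 0.097  0.0852 0.0966]
```

Request:
play_rows(increments="20 7 0 2 -1; 50 19 0 4 -1; 90 34 0 8 -1; 130 48 0 12 -1; 170 63 0 16 -1; 210 78 0 20 -1; 250 93 0 24 -1; 285 106 0 28 -1; 310 115 0 28 -1; 324 120 0 28 -1; 324 120 0 28 -1; 324 120 0 28 -1")

```text
t: 4.0
tool_pos: [0.4433, 0.1356, 0.2586]
orientation: [2.315, 2.123, -0.001]
force: [-0.6, 0.1, -0.8]
opening: 0.093
gripper_force: 0.0
```

```bash
python3 - <<'E'
from h import *
s=robot.read_state();print(s["t"],s["tool_pos"],s["orientation"],s["q"])
b=robot.read_camera("wrist");cv2.imwrite("pics/w2.png",b)
for n in("jar_center","jar_rest"):
  for r in robot.landmark_of("wrist",n)[:3]: print(n,np.round(r["centre"],3),round(r["conf"],2))
for n,z in(("jar_center",.04),("jar_rest",.01)):
  for r in robot.regions_of("wrist",n)[:2]: print(n,rect("wrist",r["pixels"],z),r["conf"])
px=np.array([(105,93),(481,92),(469,509),(111,508)])
d=px[[3,2]]-px[[0,1]];print(d)
E
```

```text
4.0 [0.44333155 0.13558253 0.25860505] [ 2.31500328e+00  2.12336141e+00 -5.80462220e-04] [ 1.86475967e-01 -2.59239176e-01  1.78892646e+00 -4.25221479e-04
  1.61207654e+00  2.72761821e-01]
jar_center [0.441 0.155 0.032] 0.73
jar_center [0.365 0.001 0.02 ] 0.64
jar_center (array([366. ,  17.2]), array([ 40.9, 107.8]), 84.8) 0.93
jar_center (array([443.7, 155. ]), array([106.4,  40.8]), 85.1) 0.73
jar_rest (array([443.7, 161.2]), array([117.4,  68.8]), 85.3) 0.92
jar_rest (array([ 487.9, -139.7]), array([18.8, 45. ]), 84.8) 0.24
[[  6 415]
 [-12 417]]
```

View pics/w2.png

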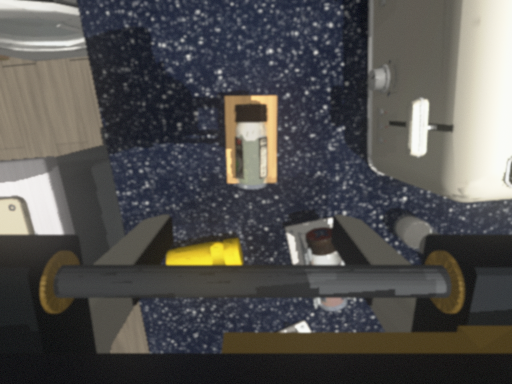

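The jar is at (252,147) under the tool, cap toward +y, and the toaster's front edge is at column 368. I check its clearance to the gripper body.

```bash
python3 - <<'E'
from h import *
for z in(0,.05,.1,.15): print(z,back("wrist",[(368,60),(368,165),(405,185),(412,150)],z)[:,:2].round(3).tolist(),back("top",[(70,170),(140,172),(188,170),(145,162)],z)[:,:2].round(3).tolist())
E
```

```text
0 [[0.606, 0.25], [0.606, 0.11], [0.66, 0.076], [0.668, 0.126]] [[0.603, 0.392], [0.603, 0.217], [0.611, 0.097], [0.629, 0.206]]
0.05 [[0.587, 0.244], [0.588, 0.121], [0.635, 0.091], [0.642, 0.135]] [[0.59, 0.373], [0.589, 0.205], [0.598, 0.09], [0.615, 0.195]]
0.1 [[0.569, 0.239], [0.569, 0.132], [0.61, 0.106], [0.616, 0.144]] [[0.576, 0.354], [0.576, 0.193], [0.584, 0.083], [0.6, 0.183]]
0.15 [[0.55, 0.234], [0.551, 0.143], [0.585, 0.121], [0.591, 0.154]] [[0.562, 0.334], [0.562, 0.181], [0.57, 0.076], [0.585, 0.172]]
```

Request:
play_rows(increments="8 -1 10 0 -1; 15 -1 40 0 -1; 20 -1.5 75 0 -1; 20 -1.5 110 0 -1; 20 -1.5 140 0 -1; 20 -1.5 165 0 -1; 20 -1.5 185 0 -1; 20 -1.5 200 0 -1; 20 -1.5 212 0 -1; 20 -1.5 222 0 -1; 20 -1.5 230 0 -1; 20 -1.5 236 0 -1; 20 -1.5 241 0 -1; 20 -1.5 244 0 -1; 20 -1.5 244 0 -1; 20 -1.5 244 0 -1")

```text
t: 5.85
tool_pos: [0.4438, 0.156, 0.0149]
orientation: [2.316, 2.123, 0.001]
force: [-0.1, 0.9, 0.5]
opening: 0.0932
gripper_force: 0.0
```

Request:
play_rows(increments="0 0 0 0 0; 0 0 0 0 0.3; 0 0 0 0 1; 0 0 0 0 1; 0 0 0 0 1; 0 0 0 0 1; 0 0 0 0 1; 0 0 0 0 1; 0 0 0 0 1; 0 0 0 0 1", force=10)

```text
t: 6.85
tool_pos: [0.4436, 0.156, 0.0146]
orientation: [2.316, 2.123, -0.0]
force: [-0.6, -0.3, 0.6]
opening: 0.0409
gripper_force: 10.0
```

Request:
play_rows(increments="0 0 0 0 1; 0 0 -3 0 1; 0 0 -8 0 1; 0 0 -16 0 1; 0 0 -30 0 1; 0 0 -50 0 1; 0 0 -75 0 1; 0 0 -100 0 1; 0 0 -125 0 1; 0 0 -140 0 1; 0 0 -147 0 1; 0 0 -150 0 1; 0 0 -150 0 1", force=50)

```text
t: 8.15
tool_pos: [0.4433, 0.1559, 0.1642]
orientation: [-2.315, -2.123, 0.001]
force: [0.3, -0.0, -0.8]
opening: 0.0399
gripper_force: 50.0
```

Request:
play_rows(increments="-8 2 0 0 1; -20 4 0 -2 1; -40 8 0 -4 1; -65 13 0 -7 1; -95 20 0 -10 1; -125 26 0 -13 1; -155 32 0 -16 1; -185 38 0 -19 1; -215 44 0 -22 1; -245 51 0 -25 1; -275 57 0 -27.7 1; -300 62 0 -27.7 1; -320 66 0 -27.7 1; -335 69 0 -27.7 1; -343 71 0 -27.7 1; -346 71.5 0 -27.7 1; -346 71.5 0 -27.7 1; -346 71.5 0 -27.7 1; -346 71.5 0 -27.7 1")

```text
t: 10.05
tool_pos: [0.4849, -0.1942, 0.1647]
orientation: [-1.739, -2.616, -0.0]
force: [0.6, 0.1, -1.4]
opening: 0.0396
gripper_force: 50.0
```

```bash
python3 - <<'E'
from h import *
s=robot.read_state();print(s["t"],s["tool_pos"],s["orientation"],s["force"],s["wrist_torque"],s["opening"])
c=cal("wrist")
b=robot.read_camera("wrist");t=robot.read_camera("scene")
for r in robot.landmark_of("wrist","jar_center")[:2]+robot.landmark_of("scene","jar_center")[:3]+robot.landmark_of("wrist","jar_clip")[:2]: print(np.round(r["centre"],4),round(r["conf"],2))
cv2.imwrite("pics/w3.png",np.hstack([b[100:384:,150:400],cv2.resize(t[100:240,210:350],(284,284))]))
a=s["orientation"];al=2*np.arctan2(a[1],a[0])
# plate yaw with w1 corners: camera pose then ~ now rotated; print tool yaw
print(np.degrees(al)-90)
E
```

```text
10.05 [ 0.48491554 -0.19415772  0.16467754] [-1.73882436e+00 -2.61643841e+00 -2.68851733e-04] [ 0.63352478  0.08419676 -1.35769377] [-0.01480304 -0.10675842  0.01546497] 0.03956972618388408
[ 0.4868 -0.1948  0.1794] 0.87
[0.3624 0.0018 0.0242] 0.63
[ 0.4855 -0.1934  0.1817] 0.59
-337.2141833624229
```

View pics/w3.png

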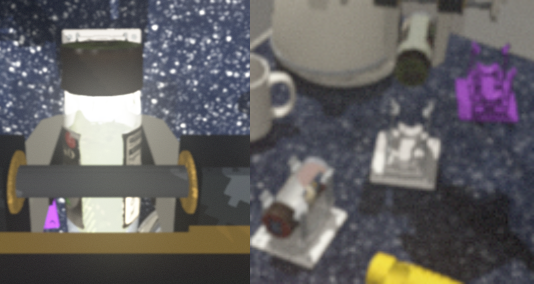

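The held jar is centred over the clip: the cap is at column 101 and the plate spans 62 to 139 in the crop. I descend, slowing before the earliest contact.

Request:
play_rows(increments="0 0 4 0 1; 0 0 12 0 1; 0 0 25 0 1; 0 0 40 0 1; 0 0 55 0 1; 0 0 67 0 1; 0 0 76 0 1; 0 0 82 0 1; 0 0 85 0 1; 0 0 85 0 1; 0 0 85 0 1; 0 0 85 0 1")

```text
t: 11.5
tool_pos: [0.4853, -0.1952, 0.0804]
orientation: [1.739, 2.615, 0.0]
force: [-0.1, -0.7, -1.2]
opening: 0.0397
gripper_force: 50.0
```

Request:
play_rows(increments="0 0 1 0 1; 0 0 2 0 1; 0 0 3 0 1; 0 0 4 0 1; 0 0 5 0 1; 0 0 5 0 1")

```text
t: 12.1
tool_pos: [0.4847, -0.1948, 0.0744]
orientation: [-1.74, -2.615, 0.0]
force: [-0.1, -0.7, -1.6]
opening: 0.0398
gripper_force: 50.0
```

Request:
play_rows(increments="0 0 1 0 1; 0 0 2 0 1; 0 0 3 0 1; 0 0 4 0 1; 0 0 4 0 1; 0 0 4 0 1")

```text
t: 12.7
tool_pos: [0.4848, -0.1949, 0.0706]
orientation: [-1.74, -2.616, -0.0]
force: [0.4, 0.6, -1.8]
opening: 0.0401
gripper_force: 50.0
```

Request:
play_rows(increments="0 0 1 0 1; 0 0 2 0 1; 0 0 3 0 1; 0 0 4 0 1; 0 0 4 0 1; 0 0 4 0 1")

```text
t: 13.3
tool_pos: [0.4848, -0.1949, 0.0666]
orientation: [-1.74, -2.616, -0.0]
force: [0.7, 0.3, -1.7]
opening: 0.0394
gripper_force: 50.0
```

Request:
play_rows(increments="0 0 1 0 1; 0 0 2 0 1; 0 0 3 0 1; 0 0 4 0 1; 0 0 4 0 1; 0 0 4 0 1")

```text
t: 13.9
tool_pos: [0.4848, -0.1949, 0.0626]
orientation: [-1.74, -2.616, -0.0]
force: [-0.1, -0.5, -0.9]
opening: 0.0397
gripper_force: 50.0
```

Request:
play_rows(increments="0 0 1 0 1; 0 0 2 0 1; 0 0 3 0 1; 0 0 3 0 1; 0 0 3 0 1")

```text
t: 14.4
tool_pos: [0.4848, -0.1949, 0.0596]
orientation: [-1.74, -2.616, 0.0]
force: [0.3, -0.4, -2.4]
opening: 0.04
gripper_force: 50.0
```

Request:
play_rows(increments="0 0 1 0 1; 0 0 2 0 1; 0 0 3 0 1; 0 0 3 0 1; 0 0 3 0 1")

```text
t: 14.9
tool_pos: [0.4848, -0.1949, 0.0566]
orientation: [-1.74, -2.616, -0.0]
force: [-0.8, -0.3, -0.9]
opening: 0.04
gripper_force: 50.0
```

Request:
play_rows(increments="0 0 1 0 1; 0 0 2 0 1; 0 0 2 0 1; 0 0 2 0 1")

```text
t: 15.3
tool_pos: [0.4851, -0.195, 0.055]
orientation: [1.74, 2.615, 0.0]
force: [-0.9, 0.5, 3.3]
opening: 0.0398
gripper_force: 50.0
```

Contact comes with the axis at about 73 mm, so the seat is at about 50 mm. I press on in small steps.

Request:
play_rows(increments="0 0 0.7 0 1; 0 0 1.5 0 1; 0 0 1.5 0 1; 0 0 1.5 0 1")

```text
t: 15.7
tool_pos: [0.4854, -0.1952, 0.0541]
orientation: [1.739, 2.615, 0.0]
force: [-1.6, 1.1, 7.6]
opening: 0.0399
gripper_force: 50.0
```

Request:
play_rows(increments="0 0 0.7 0 1; 0 0 1.5 0 1; 0 0 1.5 0 1; 0 0 1.5 0 1")

```text
t: 16.1
tool_pos: [0.4857, -0.1954, 0.053]
orientation: [1.739, 2.614, 0.0]
force: [-1.8, 1.0, 9.5]
opening: 0.0404
gripper_force: 50.0
```

Request:
play_rows(increments="0 -0.7 0.7 0 1; 0 -0.7 1.5 0 1; 0 -0.7 1.5 0 1; 0 -0.7 1.5 0 1")

```text
t: 16.5
tool_pos: [0.4856, -0.1957, 0.0519]
orientation: [1.738, 2.613, 0.001]
force: [-0.8, 3.2, 11.1]
opening: 0.0396
gripper_force: 50.0
```

Request:
play_rows(increments="0 0 0.7 0 1; 0 0 1.5 0 1; 0 0 1.5 0 1")

```text
t: 16.8
tool_pos: [0.4857, -0.1959, 0.0506]
orientation: [1.738, 2.613, 0.001]
force: [-0.9, 1.4, 11.7]
opening: 0.04
gripper_force: 50.0
```

Request:
play_rows(increments="0 0 0.7 0 1; 0 0 1.5 0 1; 0 0 1.5 0 1")

```text
t: 17.1
tool_pos: [0.4858, -0.196, 0.0492]
orientation: [1.738, 2.613, 0.001]
force: [-1.0, 0.3, 12.3]
opening: 0.0395
gripper_force: 50.0
```

Request:
play_rows(increments="0 0 0.7 0 1; 0 0 1.5 0 1; 0 0 1.5 0 1")

```text
t: 17.4
tool_pos: [0.4859, -0.1961, 0.0477]
orientation: [1.738, 2.613, 0.0]
force: [-1.7, 0.9, 10.9]
opening: 0.0403
gripper_force: 50.0
```

Request:
play_rows(increments="0 0 1 0 1; 0 0 2 0 1; 0 0 2 0 1")

```text
t: 17.7
tool_pos: [0.4859, -0.1962, 0.0455]
orientation: [1.738, 2.612, 0.0]
force: [-1.5, -0.1, 9.2]
opening: 0.0402
gripper_force: 50.0
```

Request:
play_rows(increments="0 0 1 0 1; 0 0 2 0 1; 0 0 2 0 1")

```text
t: 18.0
tool_pos: [0.4857, -0.1962, 0.0433]
orientation: [1.738, 2.613, 0.0]
force: [-0.7, -1.3, 8.7]
opening: 0.0401
gripper_force: 50.0
```

Request:
play_rows(increments="0 0 1 0 1; 0 0 2 0 1; 0 0 2 0 1")

```text
t: 18.3
tool_pos: [0.4856, -0.1962, 0.0409]
orientation: [1.738, 2.613, -0.0]
force: [0.5, -1.7, 5.1]
opening: 0.0397
gripper_force: 50.0
```

Request:
play_rows(increments="0 0 1 0 1; 0 0 2 0 1; 0 0 2 0 1")

```text
t: 18.6
tool_pos: [0.4853, -0.1961, 0.0385]
orientation: [1.738, 2.613, -0.0]
force: [2.7, -2.6, 4.2]
opening: 0.04
gripper_force: 50.0
```

Request:
play_rows(increments="0 0 0.7 0 1; 0 0 1.5 0 1; 0 0 1.5 0 1")

```text
t: 18.9
tool_pos: [0.4844, -0.1953, 0.0359]
orientation: [1.74, 2.615, 0.0]
force: [3.9, -3.5, -1.5]
opening: 0.04
gripper_force: 50.0
```

Request:
play_rows(increments="0 0 0.7 0 1; 0 0 1.5 0 1; 0 0 1.5 0 1")

```text
t: 19.2
tool_pos: [0.4839, -0.1948, 0.0341]
orientation: [-1.74, -2.615, -0.0]
force: [3.9, -0.6, -2.1]
opening: 0.04
gripper_force: 50.0
```

Request:
play_rows(increments="0 0.7 0.4 0 1; 0 0.7 1 0 1; 0 0.7 1 0 1")

```text
t: 19.5
tool_pos: [0.4842, -0.1945, 0.0331]
orientation: [-1.739, -2.614, 0.0]
force: [1.8, -0.3, -1.2]
opening: 0.0399
gripper_force: 50.0
```

Request:
play_rows(increments="0 0 0.5 0 1; 0 0 1 0 1; 0 0 1 0 1")

```text
t: 19.8
tool_pos: [0.4844, -0.1946, 0.0322]
orientation: [-1.739, -2.615, 0.0]
force: [1.2, 0.8, -2.3]
opening: 0.0397
gripper_force: 50.0
```

Request:
play_rows(increments="0 0 0.5 0 1; 0 0 1 0 1; 0 0 1 0 1")

```text
t: 20.1
tool_pos: [0.4847, -0.1948, 0.0316]
orientation: [-1.74, -2.615, -0.0]
force: [0.5, 0.1, -1.8]
opening: 0.0397
gripper_force: 50.0
```

Request:
play_rows(increments="0 0 0.5 0 1; 0 0 1 0 1; 0 0 1 0 1")

```text
t: 20.4
tool_pos: [0.4849, -0.1949, 0.0314]
orientation: [-1.74, -2.616, -0.0]
force: [-3.7, 3.1, 7.5]
opening: 0.0396
gripper_force: 50.0
```

Saddle contact: the push rises steeply. I press in a little further.

Request:
play_rows(increments="0 0 0.3 0 1; 0 0 0.5 0 1; 0 0 0.5 0 1")

```text
t: 20.7
tool_pos: [0.4849, -0.1949, 0.0313]
orientation: [-1.74, -2.616, 0.0]
force: [-5.5, 4.8, 11.7]
opening: 0.0399
gripper_force: 50.0
```

Request:
play_rows(increments="0 0 0.2 0 1; 0 0 0.3 0 1; 0 0 0.3 0 1; 0 0 0.3 0 1")

```text
t: 21.1
tool_pos: [0.4849, -0.1949, 0.0313]
orientation: [-1.74, -2.616, 0.0]
force: [-6.7, 5.3, 15.2]
opening: 0.0397
gripper_force: 50.0
```

The jar is home: 15 N with no further travel. I unload, open and retreat.

Request:
play_rows(increments="0 0 -0.8 0 1; 0 0 -1.5 0 1; 0 0 -1.5 0 1; 0 0 -1.5 0 0.05; 0 0 -1.5 0 -0.1; 0 0 -1.5 0 -0.3; 0 0 -1.5 0 -0.3; 0 0 -1.5 0 -0.3; 0 0 -1.5 0 -0.3; 0 0 -1.5 0 -0.3", force=20)

```text
t: 22.1
tool_pos: [0.4848, -0.1949, 0.0313]
orientation: [-1.74, -2.616, 0.0]
force: [-0.9, 0.1, -0.3]
opening: 0.0604
gripper_force: 0.0
```

Request:
play_rows(increments="0 0 -2 0 -0.3; 0 0 -6 0 -0.3; 0 0 -14 0 -0.3; 0 0 -26 0 -0.3; 0 0 -42 0 -0.3; 0 0 -62 0 -0.3; 0 0 -85 0 -0.3; 0 0 -110 0 -0.3; 0 0 -135 0 -0.3; 0 0 -155 0 -0.3; 0 0 -170 0 -0.3; 0 0 -180 0 -0.3; 0 0 -180 0 -0.3; 0 0 -180 0 -0.3")

```text
t: 23.5
tool_pos: [0.4846, -0.1948, 0.2107]
orientation: [-1.74, -2.615, 0.0]
force: [0.6, -0.2, -0.3]
opening: 0.0607
gripper_force: 0.0
```

```bash
python3 - <<'E'
from h import *
s=robot.read_state();print(s["t"],s["tool_pos"],s["force"],s["opening"])
b=robot.read_camera("wrist");t=robot.read_camera("scene")
for c in("wrist","scene"):
  for r in robot.landmark_of(c,"jar_center")[:4]: print(c,np.round(r["centre"],4),round(r["conf"],2))
cv2.imwrite("pics/w4.png",np.hstack([cv2.resize(b[60:260,160:360],(400,400)),cv2.resize(t[130:210,250:330],(400,400),interpolation=cv2.INTER_CUBIC)]))
E
```

```text
23.5 [ 0.48458322 -0.19481435  0.21070246] [ 0.58694554 -0.15158673 -0.33547551] 0.060739783965553226
wrist [ 0.4819 -0.1934  0.0482] 0.91
scene [ 3.64e-01 -3.00e-04  2.27e-02] 0.76
scene [ 0.4873 -0.1943  0.0507] 0.67
```

View pics/w4.png

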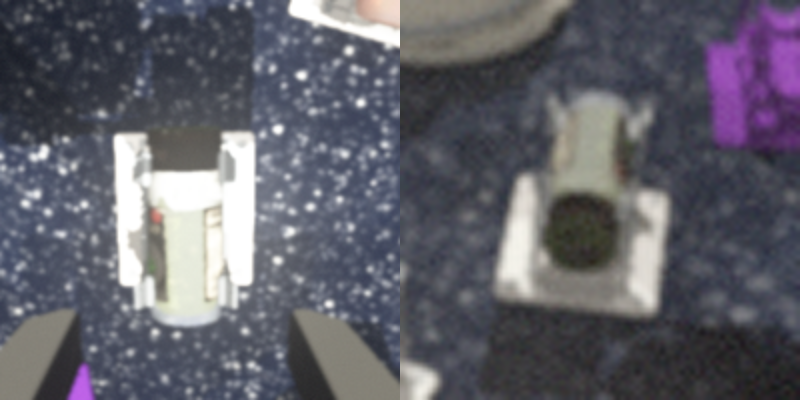

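The jar lies level and centred in the clip, with its axis at about 49 mm and the leaves closed on both sides. The arm is clear, so I hand it in.

```bash
python3 -c "
from plant import robot
print(robot.close_job())"
```

```text
the job is handed in; nothing more can be done
None
```

The jar is pressed home in the empty clip and released: the push rose steeply on the saddles, reached about 16 N at most, and the last pictures show it level and centred with the leaves closed. The job is handed in.

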